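# Butt the loose steel block against the reference block under the inspection microscope

### The job

Take the white nylon stick out of its cup and use it to push the loose steel block on the microscope's base plate gently home: its side against the fence and its end butted flush against the clamped reference block, with no gap left. Do not touch the steel block with the gripper itself or bump the microscope, and leave the flask, carton and parts tray alone. Finally stand the stick back in its cup.

Things in the scene. Friction and masses are not known exactly. Their poses are not given: they have to be found in the camera images.
- scope: Video inspection microscope, fixed. Origin at bench level, x along the fence from the loose block to the reference block (roughly to the robot's left), y roughly towards the robot, z up. In mm in this frame: white base plate x -140 to 165, y -80 to 80, top z 12; steel column diameter 32 at x 125, y 0, up to z 382. The loose block, home, has its origin at x -22, y 0, z 12, axes parallel to these.
- ref_face (a point): Foot of the clamped reference block's end face, mid-width, on the plate: scope frame x 0, y 0, z 12 mm. The face looks to scope -x. The block is 44 long (x 0 to 44), 34 wide (y -17 to 17), 24 high (z 12 to 36). Axes as scope.
- fence_face (a point): Foot of the fence's working face, at mid-length: scope frame x -35, y 17, z 12 mm. On the robot's side of the blocks; looks to scope -y. The aluminium fence is a straight bar along scope x, x -130 to 60, y 17 to 27, top at z 24. Axes as scope.
- light (a point): Underside centre of the black ring light above the block's final place: scope frame x -22, y 0, z 129 mm. Disc of diameter 110, z 129 to 155; above it barrel and camera, diameter 52 to 72, to z 355; boom at z 275 to the column. An upright tool near the reference block hits these: lean the tool 25 to 45 degrees, upper end towards scope -x.
- block: Loose plain steel block, same section as the reference block: 44 long (x) x 34 wide (y) x 24 high (z), about 0.28 kg. Origin at the centre of its underside. It lies on the base plate, away from the fence and from the reference block (gap 30 to 60 mm along x), a little askew, its +x end towards the reference block. It slides under about 1 to 2 N.
- stick: White nylon pushing stick, square bar 14 x 14 x 180 mm, 45 g. Origin at the centre of its lower end, z along the bar, x and y normal to its flat sides. It stands upright in the cup, some 100 mm standing clear above the rim.
- cup: Round aluminium stick cup on a dark foot, fixed to the bench. Origin at the centre of its underside, z up. Rim at z 85 mm, outer diameter 38 at the rim, bore 30 mm at the rim; inner floor at z 8 mm; foot diameter 68, 6 thick.
- flask: Bystander: cream drinking flask, diameter 60, height 135 mm. Origin at the centre of its underside.
- carton: Bystander: small closed paper carton with a brown band, 70 x 100 x 40 mm high. Origin at the centre of its underside.
- tray: Bystander: open cardboard parts tray with yellow foam and small parts, 120 x 160 x 50 mm high. Origin at the centre of its underside.
Not all that is in view belongs to the job. Of the things that look like the cup, the larger one is meant.

How it is judged:
By the outcome, as a careful person would: the job done as asked, in the order asked, and still so for the second after the job is handed in, with the robot touching nothing.
It also fails if it takes over 54 s, if anything falls off the work surface, if the arm or the gripper's body presses on something with over 40 N, if the wrist force passes 120 N, or if a joint passes its speed limit or range.

### The arm

A 7-joint arm with a two-finger parallel gripper is mounted at the origin on the work surface. World frame = base frame: x ahead of the robot, y to its left, z up, the work surface at z = 0. Lengths are in m, angles in rad, forces in N, time in s.
With the tool pointing down it reaches from about 0.425 to 1.025 m from the base axis. Payload 3.6 kg.
Tool frame: the origin (TCP) lies between the finger pads; the fingertips stand 25 mm ahead of it and the grasp point (between the pads) lies 6 mm ahead of it; z points along the fingers, y is the direction in which the jaws open and shut (so a half turn about z gives the same grasp; the last joint's range is limited). The gripper opens to 85 mm and grips with 20 to 120 N. Pads are 22 mm wide; open, the fingers measure 114 mm over their backs; the gripper's body (76 mm by 85 mm) begins 54 mm behind the grasp point. The pads swing forward as they close: fully open they stand 13 mm farther back than shut.
Start: joints at [-1.208, 0.591, 0.048, 1.609, -0.033, 0.943, -0.034], TCP at [0.32, 0.651, 0.256] pointing down, gripper open.
Joint ranges: [-2.69, 2.69], [-0.47, 2.24], [-1.27, 1.36], [0.19, 2.51], [-1.53, 4.68], [0.08, 2.07], [-3.09, 3.09]. Speed limits (rad/s): [2.57, 2.57, 3.14, 3.14, 3.14, 3.14, 3.14].

### API

Orientations are given as a rotation vector (axis times angle).
In Python, from workcell import * gives the robot as it stands.
- The arm moves only by the tool step_arm, never from a script. Its argument "series" is a list of rows, each a list of 2 entries, a list of its own where there are three numbers: the shift along the tool's x, y, z in m, then the turn, a rotation vector about the tool's x, y, z in degrees. In form: [[[tx, ty, tz], [ax, ay, az]], ...]. A call has 1 to 20 rows; each row shifts and turns the commanded pose from where the row before left it, along the tool's axes as they then stand; what a row does not reach is not made up. A row lasts 1/8 s, in which the tool goes at most 62.5 mm and 10.7 degrees, less where a joint would pass 70% of its speed; a pose out of reach is approached as far as the arm can. A call with a gripper value outside its range is refused whole. "claw" is the closure, from -1 (fully open) to 1 (shut), set as the call begins (left out, the last holds). The fingers move at their own pace and stop on an object; the grip force is fixed at half the most. Time passes only in rows, so rows that do not move let the fingers close. It gives the time, the measured TCP pose, the force and the opening at its end, in the units of the state.
- read_state(): the state, without advancing time (a new reading comes with each control period).
- camera(name): name is "scene" or "top" or "wrist"; returns the picture (400x640x3 uint8, red, green, blue); there is no depth.
- camera_model(name): a dict with "intrinsics" (3x3 intrinsics, pixels), "k1" (the pictures are not rectified: a ray, as slopes to the right and down, at radius r is drawn at 1 + k1 r^2 times it, then the intrinsics apply), "R" (3x3) and "t" (3): a world point X has camera coordinates R X + t. Camera axes: x right, y down, z forward; pixel columns grow to the right and rows downward; lengths in m; the calibration is good to about 2 mm. A picture is of the moment at which its call begins: read the wrist's pose just before it. camera_model takes no time and is no camera call; for the wrist camera it gives the pose at the moment of the call.
- hand_in(): hands the job in, once; it reports no verdict.
The state is a dict: "clock": time; "joint_positions": joint angles; "dq": joint speeds; "tau": joint torques, N m; "tcp_pos": TCP position; "tool_rot": TCP orientation; "wrist_force": force on the tool from outside, world axes, zero at the start; "moment": the same for the moment, N m; "opening": finger opening in m.
Only numpy, scipy, OpenCV 4.12 (cv2) and the standard library are available. Lean on these libraries where they do the work, as an engineer would, in place of code of your own. Each camera call takes 0.05 s, during which the arm holds its last target. There are 200 camera calls.

## Working session

There is one attempt and no reset: what is moved stays moved. The work goes in short steps, Python scripts to look and compute and a tool call to move; the robot and the scene stay as the last step left them, time stands still between calls to the robot, and variables do not carry over. Pictures are saved under pics/ and viewed, about 8 in all and at most 12, crops included, and the job is handed in when it is done.

Besides the shell and the picture viewer there is one more tool, called as name([rows], argument=value, ...), one row to a line, values as JSON. step_arm: Moves the arm, as the interface text tells. Its arguments: {"type":"object","properties":{"series":{"type":"array","items":{"type":"array"}},"claw":{"type":"number"}},"required":["series"]}

```bash
mkdir -p pics; ls
python3 - <<'E'
from workcell import *
import cv2,numpy as np
s=read_state();print({k:np.round(v,3).tolist() for k,v in s.items()})
for n in("scene","top","wrist"):
    m=camera_model(n);print(n,np.round(m["intrinsics"],1).tolist(),m["k1"],np.round(m["R"],3).tolist(),np.round(m["t"],3).tolist())
    cv2.imwrite(f"pics/{n}0.png",camera(n)[:,:,::-1])
E
```

```text
pics
{'clock': 0.0, 'joint_positions': [-1.208, 0.592, 0.048, 1.61, -0.033, 0.943, -0.034], 'dq': [0.0, 0.0, -0.0, -0.0, 0.001, 0.002, 0.001], 'tau': [0.002, -54.87, 1.547, -19.812, 0.009, 0.009, -0.0], 'tcp_pos': [0.319, 0.65, 0.255], 'tool_rot': [-0.711, -3.06, 0.004], 'wrist_force': [0.195, -0.227, -0.862], 'moment': [-0.002, -0.008, -0.027], 'opening': 0.086}
scene [[370.6, 0.0, 316.8], [0.0, 370.6, 195.0], [0.0, 0.0, 1.0]] -0.003374072767236461 [[-0.275, 0.961, -0.016], [0.525, 0.136, -0.84], [-0.806, -0.239, -0.542]] [0.151, -0.194, 1.492]
top [[421.8, 0.0, 324.0], [0.0, 421.8, 194.9], [0.0, 0.0, 1.0]] -0.05982045957155024 [[0.028, -1.0, 0.001], [-0.981, -0.028, -0.192], [0.192, 0.004, -0.981]] [-0.029, 0.518, 1.292]
wrist [[304.9, 0.0, 318.9], [0.0, 304.9, 203.0], [0.0, 0.0, 1.0]] -0.059377281208176716 [[0.441, 0.898, -0.002], [0.852, -0.417, 0.317], [0.284, -0.141, -0.948]] [-0.724, -0.041, 0.381]
```

View pics/scene0.png

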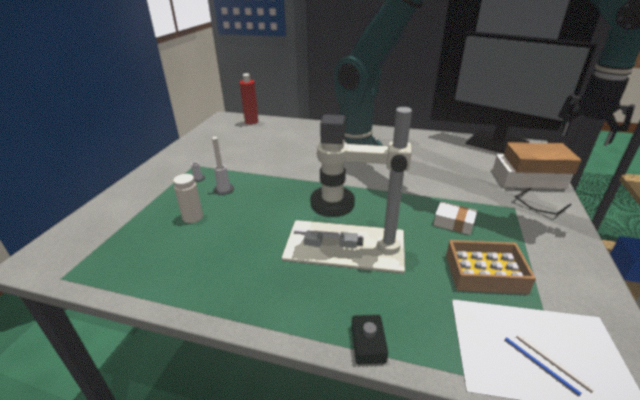

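View pics/top0.png

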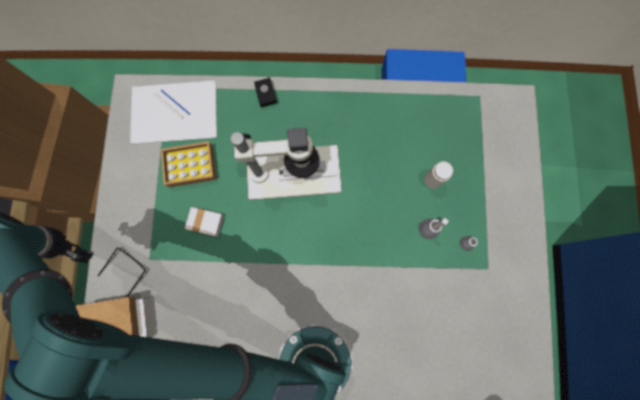

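The scene view shows the scope plate at about (345,245), the stick in the larger cup at (222,180), a small decoy cup at (197,172) and the flask at (188,200). The top view has the cup at (432,228), the decoy at (470,243), and the plate spanning roughly (247–340, 147–198).

```bash
cat > h.py <<'E'
from workcell import *
import cv2,numpy as np
from scipy.spatial.transform import Rotation as Ro
def proj(m,X):
    c=np.atleast_2d(X)@np.array(m["R"]).T+m["t"]; s=c[:,:2]/c[:,2:]
    s=s*(1+m["k1"]*(s**2).sum(1,keepdims=True)); K=np.array(m["intrinsics"])
    return s@K[:2,:2].T+K[:2,2]
def ray(m,uv):
    K=np.array(m["intrinsics"]); d=(np.atleast_2d(uv).astype(float)-K[:2,2])/[K[0,0],K[1,1]]; s=d.copy()
    for _ in range(20): s=d/(1+m["k1"]*(s**2).sum(1,keepdims=True))
    R=np.array(m["R"]); v=np.c_[s,np.ones(len(s))]@R
    return -R.T@np.array(m["t"]),v
def onz(m,uv,z):
    o,v=ray(m,uv); return o+v*((z-o[2])/v[:,2:])
def crop(im,x0,y0,x1,y1,k): return cv2.resize(im[y0:y1,x0:x1],None,fx=k,fy=k,interpolation=cv2.INTER_CUBIC)
E
python3 - <<'E'
from h import *
t=cv2.imread("pics/top0.png");s=cv2.imread("pics/scene0.png")
a=crop(t,240,125,350,205,4);b=crop(s,280,215,410,275,4);
c=crop(t,410,205,490,260,3);d=crop(s,180,125,250,200,3)
o=np.zeros((590,800,3),np.uint8)
o[:320,:440]=a;o[340:580,:520]=b;o[:165,550:790]=c;o[340:565,550:760]=d
cv2.imwrite("pics/m1.png",o)
# coarse
m=camera_model("top");print(onz(m,[[432,232],[470,245],[438,180]],0).round(3))
# plate mask
hsv=cv2.cvtColor(t,cv2.COLOR_BGR2HSV)
print(hsv[190,262],hsv[185,330],t[190,262])
E
```

```text
[[ 0.415 -0.369  0.   ]
 [ 0.376 -0.493  0.   ]
 [ 0.59  -0.393  0.   ]]
[ 30   1 212] [120   4 215] [211 212 212]
```

View pics/m1.png

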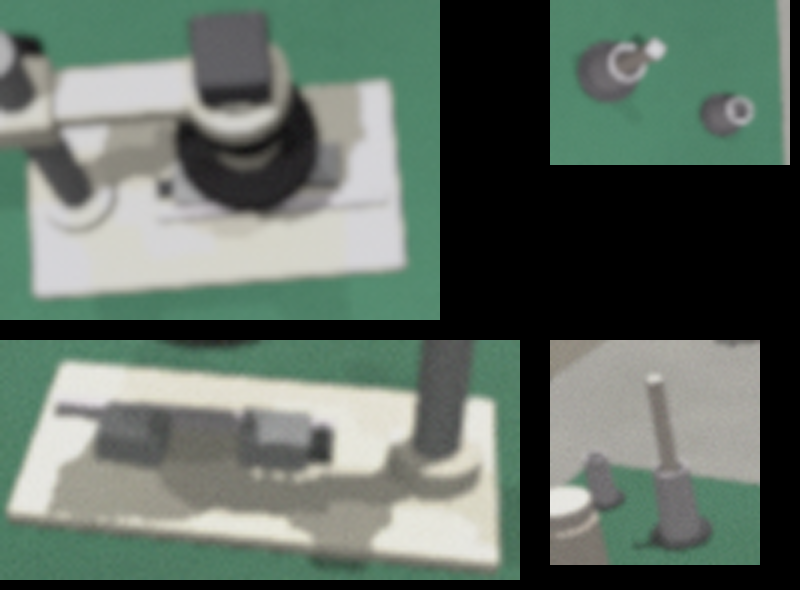

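Montage: the plate corners are clear in both views. The loose block is on the left at about (133,435) in the lower crop, with the reference block at about (285,440) and a bar (the fence) behind. The stick leans slightly in its cup.

Run:
```python
from h import *
T=camera_model("top");S=camera_model("scene")
tc=onz(T,[[248.75,199.2],[341.2,191.2],[337.4,145.5]],.012)
sc=onz(S,[[295.5,220.5],[403.75,230.3],[404.5,270.5],[282,259.2]],.012)
print("top LB,RB,RT",tc.round(4).tolist());print("scene",sc.round(4).tolist())
f=lambda u,v:(280+u/4,215+(v-340)/4)
# block base/top in scene: top-face corners (crop)
print("blk top",onz(S,[f(110,405),f(165,408),f(160,438),f(98,432)],.036).round(4).tolist())
print("ref top",onz(S,[f(248,412),f(305,415),f(305,445),f(243,440)],.036).round(4).tolist())
# stick top / rim triangulate
g=lambda u,v:(410+(u-550)/3,205+v/3); k=lambda u,v:(180+(u-550)/3,125+(v-340)/3)
def tri(a,b):
    o1,v1=ray(T,a);o2,v2=ray(S,b);v1=v1[0];v2=v2[0]
    l=np.linalg.lstsq(np.c_[v1,-v2],o2-o1,rcond=None)[0]
    p,q=o1+l[0]*v1,o2+l[1]*v2;return ((p+q)/2).round(4),np.linalg.norm(p-q).round(4)
print("stick top",tri(g(656,49),k(655,379)),"rim",tri(g(628,63),k(673,472)))
print("rim z85",onz(T,[g(628,63)],.085),onz(S,[k(673,472)],.085),"foot",onz(T,[g(606,72)],.003),onz(S,[k(682,530)],.006))
```

```text
top LB,RB,RT [[0.5044, 0.232, 0.012], [0.5397, -0.0698, 0.012], [0.6957, -0.0539, 0.012]]
scene [[0.5445, -0.0648, 0.012], [0.5113, 0.2375, 0.012], [0.6675, 0.2525, 0.012], [0.7064, -0.0457, 0.012]]
blk top [[0.6116, -0.0073, 0.036], [0.6054, 0.0287, 0.036], [0.6359, 0.0338, 0.036], [0.6403, -0.0066, 0.036]]
ref top [[0.5955, 0.0825, 0.036], [0.589, 0.1192, 0.036], [0.6189, 0.125, 0.036], [0.6242, 0.0857, 0.036]]
stick top (array([ 0.4246, -0.3592,  0.1849]), np.float64(0.0032)) rim (array([ 0.4238, -0.3596,  0.0764]), np.float64(0.0062))
rim z85 [[ 0.42404086 -0.36024819  0.085     ]] [[ 0.43790288 -0.34701469  0.085     ]] foot [[ 0.42404367 -0.35774195  0.003     ]] [[ 0.42862272 -0.35463613  0.006     ]]
```

```bash
cat >> h.py <<'E'
def plan(wps,p0=None,R0=None,dt=.055,da=10.):
    """wps: list of (pos,Rotation). prints rows in tool frame (mm-rounded)"""
    s=read_state(); p=np.array(s["tcp_pos"] if p0 is None else p0); R=Ro.from_rotvec(s["tool_rot"]) if R0 is None else R0
    rows=[]
    from math import ceil
    for q,Q in wps:
        n=max(1,ceil(np.linalg.norm(np.array(q)-p)/dt-1e-6),ceil(np.degrees((R.inv()*Q).magnitude())/da-1e-6)); ps=p.copy();Rs=R;rv=(Rs.inv()*Q).as_rotvec()
        for i in range(1,n+1):
            tp=ps+(np.array(q)-ps)*i/n; tR=Rs*Ro.from_rotvec(rv*i/n)
            d=np.round(R.inv().apply(tp-p),4); a=np.round(np.degrees((R.inv()*tR).as_rotvec()),1)
            rows.append([d.tolist(),a.tolist()]); p=p+R.apply(d); R=R*Ro.from_rotvec(np.radians(a))
    print(len(rows),str(rows).replace(" ","").replace("-0.0,","0,")); print("end",p.round(4),R.as_rotvec().round(3)); return p,R
def down(deg): # tool z down, jaw(y) along yaw deg
    c,s=np.cos(np.radians(deg)),np.sin(np.radians(deg)); y=np.array([c,s,0]);z=np.array([0,0,-1.]);return Ro.from_matrix(np.c_[np.cross(y,z),y,z])
def lean(deg,yaw): # tilt so that upper end goes towards scope -x (yaw= scope x heading)
    return Ro.from_rotvec(-np.radians(deg)*np.array([np.cos(np.radians(yaw+90)),np.sin(np.radians(yaw+90)),0]))
E
python3 - <<'E'
from h import *
s=read_state();R=Ro.from_rotvec(s["tool_rot"]);m=camera_model("wrist");C=-np.array(m["R"]).T@m["t"]
print("cam in tool",R.inv().apply(C-s["tcp_pos"]).round(3), "axes",(R.inv().as_matrix()@np.array(m["R"]).T).round(3).tolist())
print((R.inv()*down(63.8)).magnitude())
p,R=None,None
wp=[]
for az,r,z in [(45,.62,.3),(25,.48,.3),(0,.45,.3),(-20,.48,.3),(-40,.50,.29)]:
    a=np.radians(az+0.0);wp.append(([r*np.cos(a),r*np.sin(a),z],down(az)))
plan(wp)
E
```

```text
cam in tool [ 0.082  0.    -0.118] axes [[0.0, -0.948, -0.317], [1.0, 0.0, 0.0], [-0.0, -0.317, 0.948]]
0.0018484300283994367
21 [[[-0.04,-0.0275,-0.0089],[0,0.0,3.8]],[[-0.0418,-0.0249,-0.0088],[0,0.0,3.7]],[[-0.0432,-0.022,-0.0089],[-0.1,0.0,3.8]],[[-0.0447,-0.0192,-0.0089],[0.0,0.0,3.8]],[[-0.0458,-0.0161,-0.0089],[0.0,0.0,3.7]],[[-0.0328,-0.0338,0.0],[0.0,0.0,4.0]],[[-0.0351,-0.0314,0.0],[0.0,0.0,4.0]],[[-0.0372,-0.029,0.0],[0.0,0.0,4.0]],[[-0.0391,-0.0262,0.0],[0.0,0.0,4.0]],[[-0.0409,-0.0235,0.0],[0.0,0.0,4.0]],[[-0.0475,-0.0181,0.0],[0.0,0.0,6.3]],[[-0.0493,-0.0127,0.0],[0.0,0.0,6.2]],[[-0.0503,-0.0073,0.0001],[0.0,0.0,6.3]],[[-0.0508,-0.0018,-0.0],[0.0,0.0,6.2]],[[-0.0547,0.0003,0.0],[0.0,0.0,6.7]],[[-0.0543,0.0067,0.0],[0.0,0.0,6.7]],[[-0.0532,0.013,0.0],[0.0,0.0,6.6]],[[-0.0427,-0.0026,0.0025],[0.0,0.0,5.0]],[[-0.0428,0.0012,0.0025],[0.0,0.0,5.0]],[[-0.0426,0.0049,0.0025],[0.0,0,5.0]],[[-0.0419,0.0086,0.0025],[0.0,0,5.0]]]
end [ 0.383  -0.3214  0.29  ] [2.847 1.328 0.   ]
```

step_arm([
  [[-0.04, -0.0275, -0.009], [0, 0, 3.8]],
  [[-0.042, -0.025, -0.009], [0, 0, 3.8]],
  [[-0.043, -0.022, -0.009], [0, 0, 3.8]],
  [[-0.045, -0.019, -0.009], [0, 0, 3.8]],
  [[-0.046, -0.016, -0.009], [0, 0, 3.8]],
  [[-0.033, -0.034, 0], [0, 0, 4]],
  [[-0.035, -0.031, 0], [0, 0, 4]],
  [[-0.037, -0.029, 0], [0, 0, 4]],
  [[-0.039, -0.026, 0], [0, 0, 4]],
  [[-0.041, -0.0235, 0], [0, 0, 4]],
  [[-0.0475, -0.018, 0], [0, 0, 6.2]],
  [[-0.049, -0.013, 0], [0, 0, 6.2]],
  [[-0.05, -0.007, 0], [0, 0, 6.3]],
  [[-0.051, -0.002, 0], [0, 0, 6.3]],
  [[-0.055, 0, 0], [0, 0, 6.7]],
  [[-0.054, 0.007, 0], [0, 0, 6.7]],
  [[-0.053, 0.013, 0], [0, 0, 6.6]],
])

```text
clock: 2.28
tcp_pos: [0.4496, -0.1646, 0.3014]
tool_rot: [2.579, 1.794, 0.001]
wrist_force: [0.3, 0.2, 0.3]
opening: 0.0856
```

Run:
```python
from h import *
print(read_state()["tcp_pos"])
plan([([.424,-.36,.28],down(-40))])
```

```text
[ 0.44963362 -0.16463166  0.30139291]
4 [[[-0.048,0.011,0.0053],[0.0,0,4.9]],[[-0.0469,0.015,0.0054],[0.0,0,4.9]],[[-0.0455,0.019,0.0053],[0.0,0,4.9]],[[-0.0436,0.0228,0.0053],[0.0,0,4.9]]]
end [ 0.424  -0.3599  0.28  ] [-2.847e+00 -1.329e+00 -1.000e-03]
```

step_arm([
  [[-0.048, 0.011, 0.005], [0, 0, 5]],
  [[-0.047, 0.015, 0.005], [0, 0, 5]],
  [[-0.0455, 0.019, 0.005], [0, 0, 5]],
  [[-0.0435, 0.023, 0.005], [0, 0, 5]],
  [[0, 0, 0], [0, 0, 0]],
])

```text
clock: 2.9
tcp_pos: [0.4227, -0.3629, 0.2814]
tool_rot: [2.852, 1.312, -0.004]
wrist_force: [0.1, 0.7, 0.3]
opening: 0.0852
```

Run:
```python
from h import *
m=camera_model("wrist");im=camera("wrist")[:,:,::-1].copy()
s=read_state();print(s["tcp_pos"],s["tool_rot"])
u=proj(m,[[.4246,-.3592,.188],[.424,-.36,.085]]);print(u)
np.save("w1.npy",np.array([m],dtype=object),allow_pickle=True);cv2.imwrite("pics/w1.png",im)
x,y=u[0].astype(int);x0=max(0,min(440,x-100));y0=max(0,min(250,y-75));print(x0,y0)
cv2.imwrite("pics/w1c.png",crop(im,x0,y0,x0+200,y0+150,4))
```

```text
[ 0.42348798 -0.36014541  0.28104035] [-2.85142143e+00 -1.31857700e+00  1.75708159e-03]
[[318.83587774 211.83261594]
 [318.76730096 178.94175222]]
218 136
```

View pics/w1c.png

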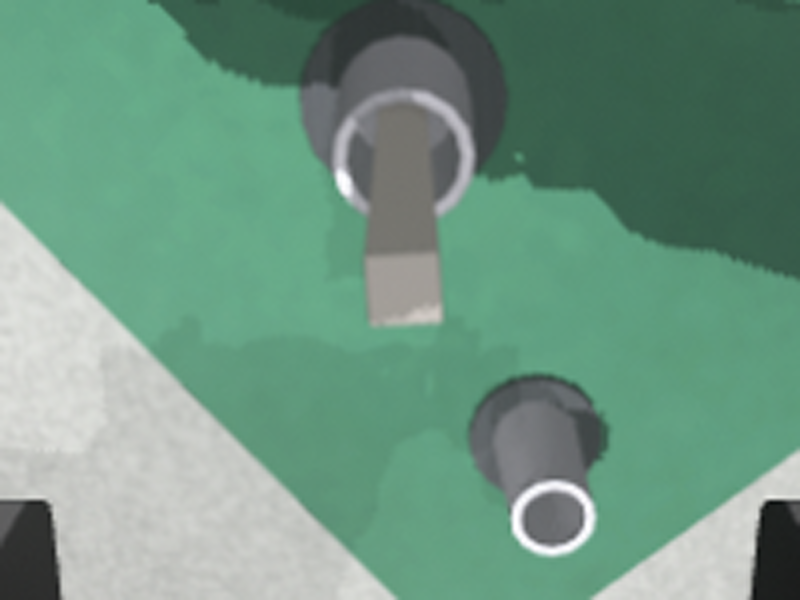

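Stick top face corners lie at about (366,256),(437,251),(442,320),(370,326) in the crop, with the rim centre at (404,153). The stick is upright and turned about 4° from the jaws. The decoy cup sits at the lower right.

Run:
```python
from h import *
m=np.load("w1.npy",allow_pickle=True)[0]
c=np.array([[366,256],[437,251],[442,320],[370,326]])/4+[218,136]
P=onz(m,c,.188);print(P.round(4).tolist(),"c",P.mean(0).round(4))
for i,j in((0,1),(3,2),(0,3),(1,2)):
    d=P[j]-P[i];print(np.degrees(np.arctan2(d[1],d[0])).round(1),np.linalg.norm(d).round(4))
print("rim",onz(m,[np.array([404,153])/4+[218,136]],.085).round(4))
```

```text
[[0.4254, -0.3478, 0.188], [0.4358, -0.3555, 0.188], [0.4279, -0.3664, 0.188], [0.417, -0.3586, 0.188]] c [ 0.4265 -0.3571  0.188 ]
-36.4 0.0129
-35.5 0.0134
-128.0 0.0137
-126.1 0.0134
rim [[ 0.4275 -0.3563  0.085 ]]
```

Run:
```python
from h import *
plan([([.427,-.357,.25],down(-36.5)),([.427,-.357,.16],down(-36.5))],dt=.03)
```

```text
6 [[[0.0024,0.0003,0.0155],[0,0.0,-1.9]],[[0.0023,0.0004,0.0155],[0,0.1,-2.0]],[[0,0.0,0.0225],[0,0,0.0]],[[0,0.0,0.0225],[0,0,0.0]],[[-0.0001,0.0001,0.0225],[0,0,0.0]],[[0.0,0,0.0225],[0,0,0.0]]]
end [ 0.427 -0.357  0.16 ] [-2.804e+00 -1.414e+00 -1.000e-03]
```

step_arm([
  [[0.0024, 0.0003, 0.0155], [0, 0, -2]],
  [[0.0024, 0.0004, 0.0155], [0, 0, -2]],
  [[0, 0, 0.0225], [0, 0, 0]],
  [[0, 0, 0.0225], [0, 0, 0]],
  [[0, 0, 0.0225], [0, 0, 0]],
  [[0, 0, 0.0225], [0, 0, 0]],
  [[0, 0, 0], [0, 0, 0]],
  [[0, 0, 0], [0, 0, 0]],
])

```text
clock: 3.95
tcp_pos: [0.4288, -0.3547, 0.161]
tool_rot: [2.8, 1.424, 0.001]
wrist_force: [-0.1, 0.3, -0.6]
opening: 0.0853
```

step_arm([
  [[0, 0, 0], [0, 0, 0]],
  [[0, 0, 0], [0, 0, 0]],
  [[0, 0, 0], [0, 0, 0]],
  [[0, 0, 0], [0, 0, 0]],
  [[0, 0, 0], [0, 0, 0]],
  [[0, 0, 0], [0, 0, 0]],
  [[0, 0, 0], [0, 0, 0]],
  [[0, 0, 0], [0, 0, 0]],
], claw=1)

```text
clock: 4.95
tcp_pos: [0.4283, -0.3556, 0.1606]
tool_rot: [2.801, 1.422, 0.0]
wrist_force: [-0.5, -0.1, 4.7]
opening: 0.0133
```

```bash
cat >> h.py <<'E'
O=np.array([.606,.082,0]);YAW=96.6
def S2W(p): return O+Ro.from_euler("z",YAW,degrees=True).apply(p)
def W2S(p): return Ro.from_euler("z",-YAW,degrees=True).apply(np.asarray(p)-O)
L=.1526
def tip(p,a,z=None): # scope tip pos (m) of stick end centre, lean a -> (tcp,R)
    R=lean(a,YAW)*down(YAW-90); return S2W(p)-R.apply([0,0,L]),R
E
python3 - <<'E'
from h import *
s=read_state();R=Ro.from_rotvec(s["tool_rot"]);p=s["tcp_pos"]
print(tip([-.125,0,.07],40)[0], tip([-.125,0,.07],40)[1].as_matrix().round(2))
plan([(p+[0,0,.12],R),([.45,-.25,.27],down(-15)),tip([-.135,-.005,.07],40)])
E
```

```text
[ 0.63164126 -0.13961092  0.18689838] [[-0.09  0.99 -0.07]
 [ 0.76  0.11  0.64]
 [ 0.64 -0.   -0.77]]
11 [[[0,0.0,-0.04],[0.0,0.0,0.0]],[[0,0.0001,-0.04],[0.0,0.0,0.0]],[[0,0,-0.04],[0.0,0.0,0.0]],[[0.0327,-0.015,0.0035],[0.0,0.0,-7.1]],[[0.0343,-0.0108,0.0035],[0.0,0.0,-7.0]],[[0.0353,-0.0065,0.0035],[0.0,0.0,-7.1]],[[0.0292,0.031,0.0166],[1.5,7.9,-4.1]],[[0.0244,0.0335,0.0195],[1.5,7.9,-4.2]],[[0.0191,0.0356,0.0216],[1.5,7.9,-4.1]],[[0.0133,0.0373,0.0229],[1.5,7.9,-4.1]],[[0.0075,0.0387,0.0233],[1.6,8.0,-4.2]]]
end [ 0.6378 -0.149   0.1869] [-1.696 -1.905 -0.618]
```

step_arm([
  [[0, 0, -0.04], [0, 0, 0]],
  [[0, 0, -0.04], [0, 0, 0]],
  [[0, 0, -0.04], [0, 0, 0]],
  [[0.0327, -0.015, 0.0035], [0, 0, -7]],
  [[0.0343, -0.011, 0.0035], [0, 0, -7]],
  [[0.0353, -0.0065, 0.0035], [0, 0, -7]],
  [[0.029, 0.031, 0.0166], [1.5, 7.9, -4.1]],
  [[0.0244, 0.0335, 0.0195], [1.5, 7.9, -4.1]],
  [[0.019, 0.0356, 0.0216], [1.5, 7.9, -4.1]],
  [[0.0133, 0.0373, 0.023], [1.5, 7.9, -4.1]],
  [[0.0075, 0.0387, 0.023], [1.6, 8, -4.2]],
  [[0, 0, 0], [0, 0, 0]],
  [[0, 0, 0], [0, 0, 0]],
])

```text
clock: 6.58
tcp_pos: [0.6367, -0.1501, 0.186]
tool_rot: [-1.702, -1.899, -0.617]
wrist_force: [-0.4, -0.7, -1.0]
opening: 0.0132
```

Run:
```python
from h import *
m=camera_model("wrist");im=camera("wrist")[:,:,::-1].copy()
s=read_state();R=Ro.from_rotvec(s["tool_rot"]);print(s["tcp_pos"],s["tool_rot"],s["opening"],"tip scope",W2S(s["tcp_pos"]+R.apply([0,0,L])).round(4))
np.save("w2.npy",np.array([m],dtype=object),allow_pickle=True);cv2.imwrite("pics/w2.png",im)
print("tip px",proj(m,s["tcp_pos"]+R.apply([0,0,L])), proj(m,S2W([[0,0,.012],[-.14,.08,.012],[-.13,.017,.024],[-.07,-.01,.036]])).round(0))
cv2.imwrite("pics/w2c.png",crop(im,190,20,450,215,3))
```

```text
[ 0.63681788 -0.15036175  0.1870936 ] [-1.70273661 -1.89976716 -0.61778801] 0.013236209215359068 tip scope [-0.1362 -0.0042  0.0702]
tip px [[319.7906554  194.68896283]] [[316. 114.]
 [243. 219.]
 [300. 206.]
 [325. 152.]]
```

View pics/w2c.png

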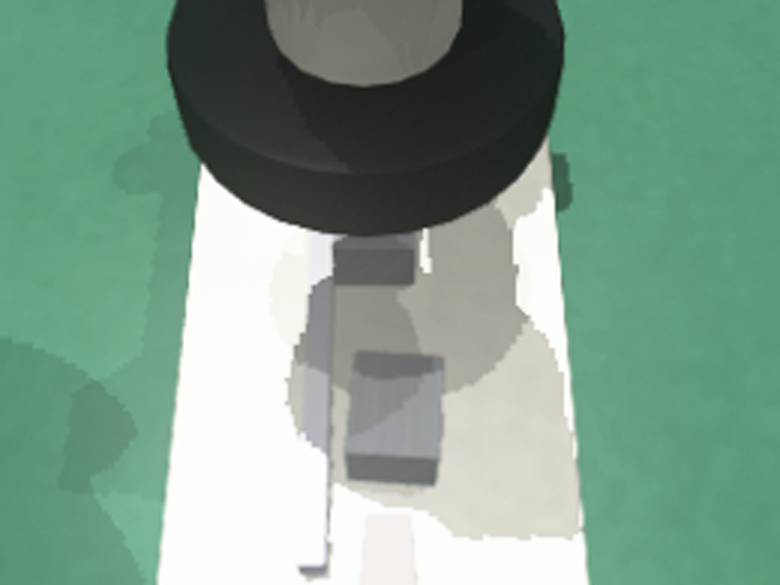

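The wrist view shows the reference block's face with its foot edge at (334,284)–(413,285). The loose block's top face is at (355,352),(443,357),(437,458),(347,452), and the fence runs at x≈330. The stick tip is at the bottom (388,515+).

Run:
```python
from h import *
m=np.load("w2.npy",allow_pickle=True)[0]
f=lambda a:np.array(a)/3+[190,20]
g=lambda a,z:(W2S(onz(m,f(a),z))*1000).round(1)[:,:2].tolist()
print("blk top TL TR BR BL",g([[355,352],[443,357],[437,458],[347,452]],.036))
print("blk foot",g([[347,481],[433,486]],.012))
print("ref foot",g([[334,284],[413,285]],.012),"ref top",g([[334,245],[413,248]],.036))
print("fence top inner edge",g([[332,300],[325,564]],.024), "top outer",g([[300,566]],.024))
print("plate edges L",g([[200,180],[160,575]],.012),"R",g([[551,180],[586,575]],.012))
```

```text
blk top TL TR BR BL [[-51.0, 8.3], [-53.4, -24.8], [-96.0, -21.4], [-93.4, 10.8]]
blk foot [[-93.3, 11.9], [-95.6, -21.1]]
ref foot [[-0.8, 18.5], [-1.6, -14.9]] ref top [[-0.3, 17.2], [-2.1, -14.3]]
fence top inner edge [[-18.1, 18.3], [-131.8, 18.7]] top outer [[-132.5, 27.6]]
plate edges L [[57.5, 80.0], [-131.3, 80.6]] R [[56.2, -77.7], [-132.1, -76.7]]
```

```bash
cat >> h.py <<'E'
O=S2W([-.0014,.0015,0])
def st():
    s=read_state();R=Ro.from_rotvec(s["tool_rot"]);print("t",round(s["clock"],2),"tip",(W2S(s["tcp_pos"]+R.apply([0,0,L]))*1000).round(1),"F scope",Ro.from_euler("z",-YAW,degrees=True).apply(s["wrist_force"]).round(1),"op",round(s["opening"],4))
E
python3 - <<'E'
from h import *
st();plan([tip([-.058,-.052,.06],40),tip([-.058,-.052,.02],40)],dt=.03)
E
```

```text
t 6.62 tip [-134.8   -5.7   70.2] F scope [ 0.7 -0.7 -1.2] op 0.0132
6 [[[0.0131,0.0116,0.0143],[0.0,0,-0.1]],[[0.0132,0.0115,0.0144],[0.1,0,-0.1]],[[0.0131,0.0117,0.0143],[0,0,-0.0]],[[0.0131,0.0116,0.0143],[0.0,0,-0.1]],[[-0.0129,0,0.0153],[0.0,0,-0.0]],[[-0.0129,0,0.0153],[0.0,0,-0.0]]]
end [ 0.6743 -0.0687  0.1369] [-1.697 -1.905 -0.618]
```

step_arm([
  [[0.013, 0.0116, 0.0143], [0, 0, 0]],
  [[0.013, 0.0116, 0.0143], [0, 0, 0]],
  [[0.013, 0.0116, 0.0143], [0, 0, 0]],
  [[0.013, 0.0116, 0.0143], [0, 0, 0]],
  [[-0.0129, 0, 0.0153], [0, 0, 0]],
  [[-0.0129, 0, 0.0153], [0, 0, 0]],
  [[0, 0, 0], [0, 0, 0]],
  [[0, 0, 0], [0, 0, 0]],
])

```text
clock: 7.62
tcp_pos: [0.6749, -0.0699, 0.1356]
tool_rot: [-1.703, -1.899, -0.618]
wrist_force: [-0.1, 0.3, -0.9]
opening: 0.0133
```

Run:
```python
from h import *
st()
```

```text
t 7.62 tip [-59.3 -52.7  18.8] F scope [ 0.4  0.  -0.9] op 0.0133
```

step_arm([
  [[0, -0.006, 0], [0, 0, 0]],
  [[0, -0.006, 0], [0, 0, 0]],
  [[0, -0.006, 0], [0, 0, 0]],
  [[0, -0.002, 0], [0, 0, 0]],
  [[0, -0.002, 0], [0, 0, 0]],
  [[0, -0.002, 0], [0, 0, 0]],
  [[0, -0.002, 0], [0, 0, 0]],
  [[0, 0, 0], [0, 0, 0]],
])

```text
clock: 8.62
tcp_pos: [0.6497, -0.0715, 0.1366]
tool_rot: [-1.701, -1.9, -0.62]
wrist_force: [2.0, -0.1, 0.1]
opening: 0.0135
```

Run:
```python
from h import *
st()
```

```text
t 8.62 tip [-57.8 -27.6  19.9] F scope [-0.3 -2.   0.1] op 0.0135
```

step_arm([
  [[0, -0.001, 0], [0, 0, 0]],
  [[0, -0.001, 0], [0, 0, 0]],
  [[0, -0.001, 0], [0, 0, 0]],
  [[0, 0, 0], [0, 0, 0]],
])

```text
clock: 9.12
tcp_pos: [0.6465, -0.0719, 0.1365]
tool_rot: [-1.701, -1.9, -0.619]
wrist_force: [0.6, 0.3, 0.5]
opening: 0.013
```

Run:
```python
from h import *
st()
```

```text
t 9.12 tip [-57.9 -24.4  19.7] F scope [ 0.3 -0.7  0.5] op 0.013
```

step_arm([
  [[0, -0.001, 0], [0, 0, 0]],
  [[0, -0.001, 0], [0, 0, 0]],
  [[0, 0, 0], [0, 0, 0]],
  [[0, 0, 0], [0, 0, 0]],
])

```text
clock: 9.62
tcp_pos: [0.6452, -0.072, 0.1365]
tool_rot: [-1.702, -1.901, -0.62]
wrist_force: [3.2, 0.5, -0.3]
opening: 0.013
```

Run:
```python
from h import *
st();m=camera_model("wrist");im=camera("wrist")[:,:,::-1].copy();cv2.imwrite("pics/w3.png",im)
print(proj(m,S2W([[0,0,.012],[-.14,.08,.012],[-.07,-.01,.036]])).round(0))
cv2.imwrite("pics/w3c.png",crop(im,220,60,420,210,4))
```

```text
t 9.62 tip [-57.8 -23.2  19.7] F scope [ 0.1 -3.3 -0.3] op 0.013
[[296. 146.]
 [200. 287.]
 [304. 200.]]
```

View pics/w3c.png

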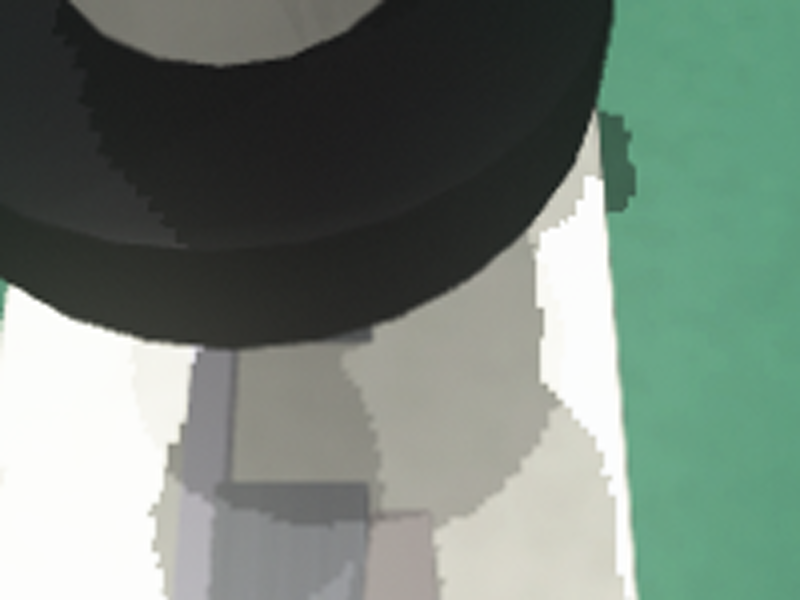

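The block now lies along the fence: its left top edge at (215,485) overlaps the fence face line and its front edge is square. The stick is at (400,515). I'll press a little more to be sure it is seated.

step_arm([
  [[0, -0.001, 0], [0, 0, 0]],
  [[0, 0, 0], [0, 0, 0]],
  [[0, -0.001, 0], [0, 0, 0]],
  [[0, 0, 0], [0, 0, 0]],
])

```text
clock: 10.18
tcp_pos: [0.6442, -0.0722, 0.1369]
tool_rot: [-1.703, -1.901, -0.623]
wrist_force: [6.0, 1.6, 0.8]
opening: 0.0132
```

Run:
```python
from h import *
st()
A=tip([-.058,-.024,.02],40)
# back off, up/back, behind block end, down
plan([tip([-.060,-.036,.02],40),tip([-.118,-.036,.03],40),tip([-.118,.0,.02],40)],dt=.02)
```

```text
t 10.18 tip [-57.9 -22.5  20.1] F scope [ 0.9 -6.1  0.8] op 0.0132
6 [[[-0.0014,0.0143,-0.0012],[0.3,-0.1,-0.2]],[[-0.0127,0,-0.015],[0.0,0.0,0.0]],[[-0.0127,0,-0.0149],[0.0,0.0,0.0]],[[-0.0127,0,-0.015],[0.0,0.0,0.0]],[[-0.0032,-0.018,0.0038],[0.0,0.0,0.0]],[[-0.0032,-0.018,0.0039],[0.0,0.0,0.0]]]
end [ 0.6295 -0.1342  0.1369] [-1.698 -1.906 -0.617]
```

step_arm([
  [[-0.0015, 0.0143, -0.001], [0, 0, 0]],
  [[-0.0127, 0, -0.015], [0, 0, 0]],
  [[-0.0127, 0, -0.015], [0, 0, 0]],
  [[-0.0127, 0, -0.015], [0, 0, 0]],
  [[-0.003, -0.018, 0.004], [0, 0, 0]],
  [[-0.003, -0.018, 0.004], [0, 0, 0]],
  [[0, 0, 0], [0, 0, 0]],
  [[0, 0, 0], [0, 0, 0]],
])

```text
clock: 11.18
tcp_pos: [0.6284, -0.1343, 0.1365]
tool_rot: [-1.702, -1.901, -0.62]
wrist_force: [-1.2, -0.5, -1.1]
opening: 0.0128
```

Run:
```python
from h import *
st();plan([tip([-.104,.0,.0195],40)],dt=.006);plan([tip([-.060,.0,.0195],40)],*tip([-.104,.0,.0195],40),dt=.003)
```

```text
t 11.18 tip [-117.9    0.6   19.7] F scope [-0.3  1.3 -1.1] op 0.0128
3 [[[0.0035,0.0003,0.003],[0.1,0,-0.1]],[[0.0036,0.0004,0.0031],[0.0,0,-0.0]],[[0.0035,0.0003,0.003],[0.1,-0.1,-0.1]]]
end [ 0.6279 -0.1203  0.1364] [-1.698 -1.905 -0.617]
15 [[[0.0022,0,0.0019],[0,0,0.0]],[[0.0023,0,0.0019],[0.0,0.0,0.0]],[[0.0022,0.0,0.0019],[0,0.0,-0.0]],[[0.0023,0,0.0018],[0,0.0,-0.0]],[[0.0022,0.0,0.0019],[0,0.0,-0.0]],[[0.0023,0,0.0019],[0,0.0,-0.0]],[[0.0022,0,0.0019],[0,0.0,-0.0]],[[0.0023,0.0,0.0019],[0,0.0,-0.0]],[[0.0022,0,0.0019],[0,0.0,-0.0]],[[0.0023,0,0.0019],[0,0.0,-0.0]],[[0.0022,0,0.0018],[0,0.0,-0.0]],[[0.0023,0,0.0019],[0,0.0,-0.0]],[[0.0022,0.0,0.0019],[0,0.0,-0.0]],[[0.0023,0,0.0019],[0,0.0,-0.0]],[[0.0022,0,0.0019],[0,0.0,-0.0]]]
end [ 0.6228 -0.0766  0.1364] [-1.697 -1.905 -0.618]
```

step_arm([
  [[0.0035, 0.0003, 0.003], [0, 0, 0]],
  [[0.0035, 0.0003, 0.003], [0, 0, 0]],
  [[0.0035, 0.0003, 0.003], [0, 0, 0]],
  [[0.0023, 0, 0.0019], [0, 0, 0]],
  [[0.0023, 0, 0.0019], [0, 0, 0]],
  [[0.0023, 0, 0.0019], [0, 0, 0]],
  [[0.0023, 0, 0.0019], [0, 0, 0]],
  [[0.0023, 0, 0.0019], [0, 0, 0]],
  [[0.0023, 0, 0.0019], [0, 0, 0]],
  [[0.0023, 0, 0.0019], [0, 0, 0]],
  [[0.0023, 0, 0.0019], [0, 0, 0]],
  [[0.0023, 0, 0.0019], [0, 0, 0]],
  [[0.0023, 0, 0.0019], [0, 0, 0]],
  [[0.0023, 0, 0.0019], [0, 0, 0]],
  [[0.0023, 0, 0.0019], [0, 0, 0]],
  [[0.0023, 0, 0.0019], [0, 0, 0]],
  [[0.0023, 0, 0.0019], [0, 0, 0]],
])

```text
clock: 13.3
tcp_pos: [0.6223, -0.078, 0.1364]
tool_rot: [-1.701, -1.9, -0.619]
wrist_force: [0.2, -1.4, -1.0]
opening: 0.0133
```

Run:
```python
from h import *
st()
```

```text
t 13.3 tip [-61.2   0.4  19.7] F scope [-1.4 -0.  -1. ] op 0.0133
```

step_arm([
  [[0.0011, 0, 0.001], [0, 0, 0]],
  [[0.0011, 0, 0.001], [0, 0, 0]],
  [[0.0011, 0, 0.001], [0, 0, 0]],
  [[0.0011, 0, 0.001], [0, 0, 0]],
  [[0.0011, 0, 0.001], [0, 0, 0]],
  [[0.0011, 0, 0.001], [0, 0, 0]],
  [[0, 0, 0], [0, 0, 0]],
])

```text
clock: 14.18
tcp_pos: [0.6214, -0.0691, 0.1362]
tool_rot: [-1.7, -1.9, -0.62]
wrist_force: [0.2, -1.6, -0.6]
opening: 0.0132
```

Run:
```python
from h import *
st()
```

```text
t 14.18 tip [-52.2   0.3  19.5] F scope [-1.6 -0.  -0.6] op 0.0132
```

step_arm([
  [[0.0008, 0, 0.0006], [0, 0, 0]],
  [[0.0008, 0, 0.0006], [0, 0, 0]],
  [[0.0008, 0, 0.0006], [0, 0, 0]],
  [[0, 0, 0], [0, 0, 0]],
])

```text
clock: 14.68
tcp_pos: [0.621, -0.0665, 0.1362]
tool_rot: [-1.701, -1.901, -0.619]
wrist_force: [-0.1, -1.1, 0.5]
opening: 0.0134
```

Run:
```python
from h import *
st()
```

```text
t 14.68 tip [-49.6   0.3  19.4] F scope [-1.   0.2  0.5] op 0.0134
```

step_arm([
  [[0.0008, 0, 0.0006], [0, 0, 0]],
  [[0.0008, 0, 0.0006], [0, 0, 0]],
  [[0, 0, 0], [0, 0, 0]],
])

```text
clock: 15.05
tcp_pos: [0.621, -0.0658, 0.1364]
tool_rot: [-1.703, -1.901, -0.619]
wrist_force: [-0.5, -5.3, 2.2]
opening: 0.0132
```

step_arm([
  [[0.0008, 0, 0.0006], [0, 0, 0]],
  [[0, 0, 0], [0, 0, 0]],
])

```text
clock: 15.3
tcp_pos: [0.621, -0.0655, 0.1364]
tool_rot: [-1.704, -1.902, -0.618]
wrist_force: [0.5, -6.3, 1.7]
opening: 0.0132
```

Run:
```python
from h import *
st()
```

```text
t 15.3 tip [-48.9  -0.   19.3] F scope [-6.3  0.2  1.7] op 0.0132
```

Run:
```python
from h import *
plan([tip([-.065,-.001,.02],40),tip([-.065,-.04,.02],40),tip([-.027,-.04,.02],40),tip([-.027,-.028,.02],40)],dt=.02)
```

```text
6 [[[-0.0122,0.0016,-0.0108],[0.2,0.1,-0.3]],[[0.0,0.0195,-0.0],[0,0.0,0.0]],[[0.0,0.0195,-0.0],[0,0.0,0.0]],[[0.0146,0.0,0.0122],[0,0.0,0.0]],[[0.0145,0.0,0.0122],[0,0.0,0.0]],[[0.0,-0.012,-0.0],[0,0.0,0.0]]]
end [ 0.6468 -0.0406  0.1369] [-1.697 -1.906 -0.618]
```

step_arm([
  [[-0.0125, 0.001, -0.0108], [0, 0, 0]],
  [[0, 0.0195, 0], [0, 0, 0]],
  [[0, 0.0195, 0], [0, 0, 0]],
  [[0.0145, 0, 0.0122], [0, 0, 0]],
  [[0.0145, 0, 0.0122], [0, 0, 0]],
  [[0, -0.006, 0], [0, 0, 0]],
  [[0, -0.006, 0], [0, 0, 0]],
  [[0, 0, 0], [0, 0, 0]],
])

```text
clock: 16.3
tcp_pos: [0.6453, -0.0405, 0.1366]
tool_rot: [-1.704, -1.899, -0.618]
wrist_force: [-0.9, -0.0, -0.7]
opening: 0.0132
```

Run:
```python
from h import *
st()
```

```text
t 16.3 tip [-26.7 -26.8  19.7] F scope [ 0.1  0.9 -0.7] op 0.0132
```

step_arm([
  [[0, -0.001, 0], [0, 0, 0]],
  [[0, -0.001, 0], [0, 0, 0]],
  [[0, -0.001, 0], [0, 0, 0]],
  [[0, -0.001, 0], [0, 0, 0]],
  [[0, 0, 0], [0, 0, 0]],
])

```text
clock: 16.92
tcp_pos: [0.6423, -0.0396, 0.1366]
tool_rot: [-1.701, -1.9, -0.619]
wrist_force: [0.4, 0.1, -0.5]
opening: 0.0129
```

Run:
```python
from h import *
st()
```

```text
t 16.93 tip [-25.3 -23.9  19.9] F scope [ 0.1 -0.4 -0.5] op 0.0129
```

step_arm([
  [[0, -0.001, 0], [0, 0, 0]],
  [[0, -0.001, 0], [0, 0, 0]],
  [[0, 0, 0], [0, 0, 0]],
])

```text
clock: 17.3
tcp_pos: [0.6414, -0.0397, 0.1369]
tool_rot: [-1.702, -1.901, -0.622]
wrist_force: [3.1, 0.4, -1.9]
opening: 0.0131
```

Run:
```python
from h import *
st()
```

```text
t 17.3 tip [-25.3 -23.3  20.1] F scope [ 0.1 -3.1 -1.9] op 0.0131
```

One more millimetre to press, then back off and press the end again.

step_arm([
  [[0, -0.0015, 0], [0, 0, 0]],
  [[0, 0, 0], [0, 0, 0]],
  [[0, 0, 0], [0, 0, 0]],
])

```text
clock: 17.68
tcp_pos: [0.6406, -0.0399, 0.1371]
tool_rot: [-1.703, -1.901, -0.623]
wrist_force: [4.9, 0.7, -0.7]
opening: 0.013
```

Run:
```python
from h import *
st()
plan([tip([-.027,-.04,.02],40),tip([-.067,-.04,.02],40),tip([-.067,-.001,.0195],40),tip([-.054,-.001,.0195],40)],dt=.02)
```

```text
t 17.68 tip [-25.5 -22.8  20.3] F scope [ 0.1 -4.9 -0.7] op 0.013
6 [[[-0.0012,0.0181,-0.0007],[0.3,0,-0.2]],[[-0.0153,0.0,-0.0128],[0.0,0,0.0]],[[-0.0153,0.0,-0.0129],[0.0,0,0.0]],[[-0.0002,-0.0195,0.0002],[0.0,0,0.0]],[[-0.0001,-0.0195,0.0002],[0.0,0,0.0]],[[0.0099,0.0,0.0083],[0.0,0,0.0]]]
end [ 0.6231 -0.0706  0.1364] [-1.697 -1.905 -0.619]
```

step_arm([
  [[-0.0012, 0.018, -0.0005], [0, 0, 0]],
  [[-0.0153, 0, -0.0128], [0, 0, 0]],
  [[-0.0153, 0, -0.0128], [0, 0, 0]],
  [[0, -0.0195, 0], [0, 0, 0]],
  [[0, -0.0195, 0], [0, 0, 0]],
  [[0.005, 0, 0.0042], [0, 0, 0]],
  [[0.005, 0, 0.0042], [0, 0, 0]],
  [[0, 0, 0], [0, 0, 0]],
  [[0, 0, 0], [0, 0, 0]],
])

```text
clock: 18.8
tcp_pos: [0.6215, -0.0699, 0.1362]
tool_rot: [-1.7, -1.902, -0.619]
wrist_force: [0.6, -0.7, -0.4]
opening: 0.013
```

Run:
```python
from h import *
st()
```

```text
t 18.8 tip [-53.    0.3  19.4] F scope [-0.7 -0.5 -0.4] op 0.013
```

step_arm([
  [[0.0008, 0, 0.0006], [0, 0, 0]],
  [[0.0008, 0, 0.0006], [0, 0, 0]],
  [[0.0008, 0, 0.0006], [0, 0, 0]],
  [[0.0008, 0, 0.0006], [0, 0, 0]],
  [[0, 0, 0], [0, 0, 0]],
])

```text
clock: 19.42
tcp_pos: [0.6205, -0.0665, 0.1364]
tool_rot: [-1.701, -1.901, -0.619]
wrist_force: [-0.3, -0.4, -0.4]
opening: 0.0132
```

step_arm([
  [[0.0008, 0, 0.0006], [0, 0, 0]],
  [[0, 0, 0], [0, 0, 0]],
])

```text
clock: 19.68
tcp_pos: [0.6205, -0.066, 0.1364]
tool_rot: [-1.702, -1.901, -0.619]
wrist_force: [0.8, -2.5, 0.1]
opening: 0.0134
```

Run:
```python
from h import *
st()
```

```text
t 19.68 tip [-49.2   0.7  19.5] F scope [-2.6 -0.5  0.1] op 0.0134
```

step_arm([
  [[0.0008, 0, 0.0006], [0, 0, 0]],
  [[0.0008, 0, 0.0006], [0, 0, 0]],
  [[0, 0, 0], [0, 0, 0]],
])

```text
clock: 20.05
tcp_pos: [0.6206, -0.0652, 0.1366]
tool_rot: [-1.704, -1.902, -0.618]
wrist_force: [0.1, -5.4, 2.3]
opening: 0.0133
```

Run:
```python
from h import *
st()
plan([tip([-.075,.0,.022],40),tip([-.135,-.005,.07],40)],dt=.03)
```

```text
t 20.05 tip [-48.7   0.3  19.5] F scope [-5.4  0.5  2.3] op 0.0133
4 [[[-0.0189,0.0011,-0.0188],[0.2,0.1,-0.2]],[[-0.005,0.0017,-0.0251],[0.0,0.0,-0.0]],[[-0.0051,0.0016,-0.0251],[0.0,0.0,-0.0]],[[-0.005,0.0017,-0.0252],[0.0,0.0,-0.0]]]
end [ 0.6365 -0.1505  0.1869] [-1.698 -1.904 -0.617]
```

step_arm([
  [[-0.019, 0.001, -0.017], [0, 0, 0]],
  [[-0.005, 0.0017, -0.025], [0, 0, 0]],
  [[-0.005, 0.0016, -0.025], [0, 0, 0]],
  [[-0.005, 0.0017, -0.025], [0, 0, 0]],
  [[0, 0, 0], [0, 0, 0]],
  [[0, 0, 0], [0, 0, 0]],
])

```text
clock: 20.8
tcp_pos: [0.6351, -0.1462, 0.1844]
tool_rot: [-1.699, -1.899, -0.62]
wrist_force: [-0.3, 0.3, -0.4]
opening: 0.0132
```

Run:
```python
from h import *
st();m=camera_model("wrist");im=camera("wrist")[:,:,::-1].copy();sc=camera("scene")[:,:,::-1].copy()
np.save("w4.npy",np.array([m],dtype=object),allow_pickle=True)
cv2.imwrite("pics/w4.png",im);a=crop(im,280,85,350,185,5);b=crop(sc,290,220,370,260,5)
o=np.zeros((500,760,3),np.uint8);o[:,:350]=a;o[:200,355:755]=b;cv2.imwrite("pics/m4.png",o)
print("home corners px",proj(m,S2W([[0,17,36],[0,-17,36],[-44,-17,36],[-44,17,36],[-44,-17,12],[-44,17,12]]*np.array([.001]))).round(1).tolist())
```

```text
t 20.8 tip [-130.1   -4.3   67.9] F scope [ 0.3  0.3 -0.4] op 0.0132
home corners px [[301.2, 104.8], [329.8, 104.7], [330.5, 135.8], [300.4, 136.0], [329.8, 147.3], [301.5, 147.4]]
```

View pics/m4.png

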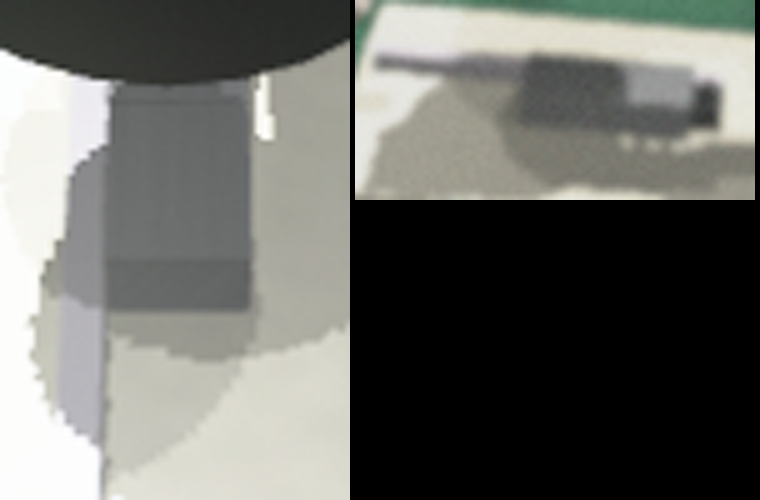

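The block is home. Its corners match the predicted home pixels to within about 0.5 px: foot edge at row 147, sides at 301–330, and the seam with the reference block at row 105 with no gap seen. It is flush along the fence, and the scene crop agrees. Before returning the stick, I'll check it hasn't shifted in the grip.

Run:
```python
from h import *
a=cv2.imread("pics/w2.png");b=cv2.imread("pics/w4.png")
cv2.imwrite("pics/m5.png",np.hstack([crop(a,270,170,370,300,4),crop(b,270,170,370,300,4)]))
s=read_state();R=Ro.from_rotvec(s["tool_rot"])
g=down(-36.5)
plan([([.45,-.25,.28],down(-15)),([.428,-.356,.28],g)])
```

```text
8 [[[-0.0004,-0.0392,-0.0253],[-1.5,-7.9,4.1]],[[-0.0066,-0.0382,-0.0258],[-1.6,-8.0,4.1]],[[-0.013,-0.0368,-0.0254],[-1.5,-7.9,4.1]],[[-0.0189,-0.0351,-0.0242],[-1.5,-8.0,4.1]],[[-0.0247,-0.0328,-0.0221],[-1.6,-7.9,4.1]],[[-0.036,0.002,-0.0],[0.0,0,7.2]],[[-0.0355,0.0066,-0.0],[0.0,0,7.1]],[[-0.0344,0.0109,-0.0],[0.0,0,7.2]]]
end [ 0.428 -0.356  0.28 ] [2.805e+00 1.414e+00 1.000e-03]
```

View pics/m5.png

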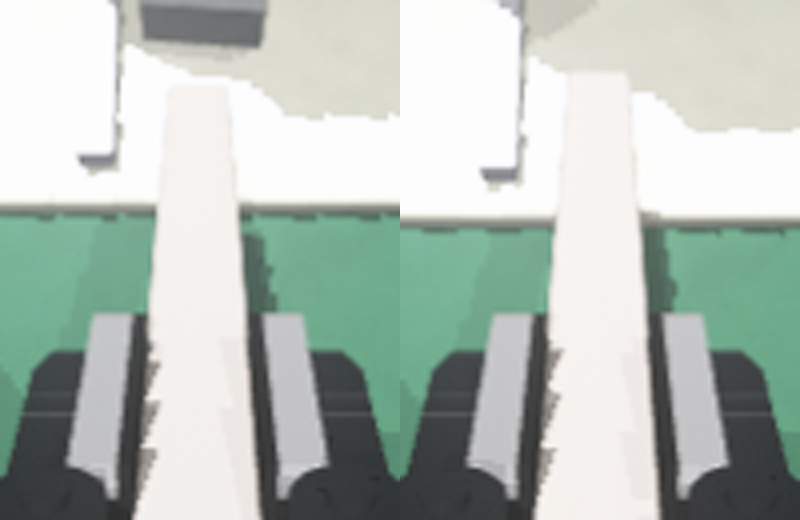

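The stick tip is at row 71 now against 86 before, about 3.7 px, which means a swing of roughly 1.5° in the grip. That puts it close to the nominal tool axis. I'll go above the cup and check from near before inserting.

step_arm([
  [[0, -0.039, -0.0253], [-1.5, -7.9, 4.1]],
  [[-0.0066, -0.038, -0.0258], [-1.6, -8, 4.1]],
  [[-0.013, -0.037, -0.0254], [-1.5, -7.9, 4.1]],
  [[-0.019, -0.035, -0.0242], [-1.5, -8, 4.1]],
  [[-0.0247, -0.033, -0.022], [-1.6, -7.9, 4.1]],
  [[-0.036, 0.002, 0], [0, 0, 7.2]],
  [[-0.0355, 0.0066, 0], [0, 0, 7.1]],
  [[-0.0345, 0.011, 0], [0, 0, 7.2]],
  [[0, 0, 0], [0, 0, 0]],
  [[0, 0, 0], [0, 0, 0]],
])

```text
clock: 22.15
tcp_pos: [0.4283, -0.3553, 0.2802]
tool_rot: [2.805, 1.415, 0.002]
wrist_force: [0.4, 0.2, -0.0]
opening: 0.0131
```

Run:
```python
from h import *
m=camera_model("wrist");im=camera("wrist")[:,:,::-1].copy();s=read_state();R=Ro.from_rotvec(s["tool_rot"])
print(s["tcp_pos"],s["tool_rot"],s["opening"]);np.save("w6.npy",np.array([m],dtype=object),allow_pickle=True)
cv2.imwrite("pics/w6.png",im);cv2.imwrite("pics/w6c.png",crop(im,250,110,390,250,4))
print("nom front edge tip px",proj(m,s["tcp_pos"]+R.apply([[.007,-.007,L],[.007,.007,L]])),"rim c",proj(m,[.4275,-.356,.085]))
plan([([.428,-.356,.28],down(-36.5))])
```

```text
[ 0.4285448  -0.35501001  0.28029085] [2.80404917e+00 1.41570552e+00 2.34265831e-03] 0.012777377366637917
nom front edge tip px [[312.39919632 186.61447409]
 [327.65367955 186.60836756]] rim c [[319.44916514 183.78358293]]
1 [[[-0.0011,0.0001,0.0003],[0.1,-0.1,0.1]]]
end [ 0.428 -0.356  0.28 ] [-2.805e+00 -1.413e+00  1.000e-03]
```

View pics/w6c.png

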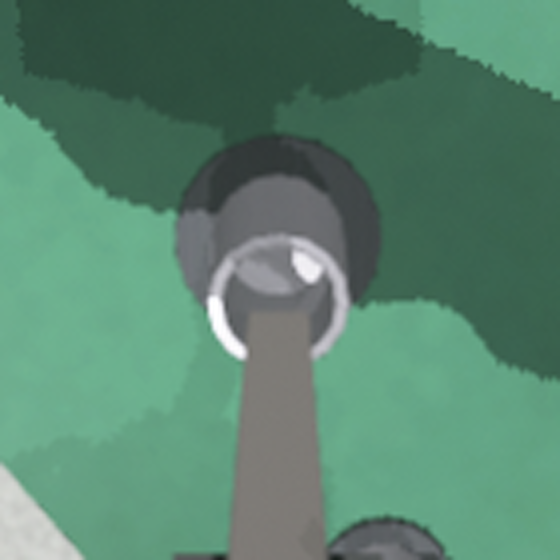

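The tip's front edge is at (249–312, 312), within 1.5 px of nominal, and it hangs over the bore with the rim centre at (279,298). It is well centred, so I'll insert it.

step_arm([
  [[0, 0, 0.02], [0, 0, 0]],
  [[0, 0, 0.02], [0, 0, 0]],
  [[0, 0, 0.02], [0, 0, 0]],
  [[0, 0, 0.02], [0, 0, 0]],
  [[0, 0, 0.02], [0, 0, 0]],
  [[0, 0, 0], [0, 0, 0]],
  [[0, 0, 0], [0, 0, 0]],
])

```text
clock: 23.08
tcp_pos: [0.429, -0.3567, 0.1815]
tool_rot: [2.803, 1.413, 0.003]
wrist_force: [-0.4, 0.7, 0.6]
opening: 0.0133
```

step_arm([
  [[0, 0, 0.005], [0, 0, 0]],
  [[0, 0, 0.005], [0, 0, 0]],
  [[0, 0, 0.005], [0, 0, 0]],
  [[0, 0, 0.002], [0, 0, 0]],
  [[0, 0, 0], [0, 0, 0]],
])

```text
clock: 23.7
tcp_pos: [0.4284, -0.3573, 0.1638]
tool_rot: [2.804, 1.411, 0.002]
wrist_force: [-0.7, 0.8, 0.4]
opening: 0.0135
```

step_arm([
  [[0, 0, 0.001], [0, 0, 0]],
  [[0, 0, 0.001], [0, 0, 0]],
  [[0, 0, 0], [0, 0, 0]],
])

```text
clock: 24.08
tcp_pos: [0.4285, -0.3573, 0.162]
tool_rot: [2.804, 1.411, 0.002]
wrist_force: [-0.1, 0.5, -0.3]
opening: 0.0133
```

step_arm([
  [[0, 0, 0.001], [0, 0, 0]],
  [[0, 0, 0], [0, 0, 0]],
])

```text
clock: 24.32
tcp_pos: [0.4285, -0.3572, 0.161]
tool_rot: [2.804, 1.411, 0.002]
wrist_force: [-1.5, -0.7, -1.1]
opening: 0.0131
```

step_arm([
  [[0, 0, 0], [0, 0, 0]],
  [[0, 0, 0], [0, 0, 0]],
  [[0, 0, 0], [0, 0, 0]],
  [[0, 0, 0], [0, 0, 0]],
  [[0, 0, 0], [0, 0, 0]],
  [[0, 0, 0], [0, 0, 0]],
  [[0, 0, 0], [0, 0, 0]],
  [[0, 0, 0], [0, 0, 0]],
], claw=-1)

```text
clock: 25.32
tcp_pos: [0.4285, -0.3573, 0.161]
tool_rot: [2.804, 1.411, 0.002]
wrist_force: [-0.9, -1.3, 0.3]
opening: 0.0852
```

step_arm([
  [[0, 0, -0.01], [0, 0, 0]],
  [[0, 0, -0.02], [0, 0, 0]],
  [[0, 0, -0.03], [0, 0, 0]],
  [[0, 0, -0.04], [0, 0, 0]],
  [[0, 0, -0.04], [0, 0, 0]],
  [[0, 0, 0], [0, 0, 0]],
  [[0, 0, 0], [0, 0, 0]],
  [[0, 0, 0], [0, 0, 0]],
])

```text
clock: 26.32
tcp_pos: [0.4275, -0.3562, 0.2999]
tool_rot: [2.806, 1.412, 0.0]
wrist_force: [-0.3, 0.4, -0.3]
opening: 0.0854
```

Run:
```python
from h import *
st();im=camera("wrist")[:,:,::-1].copy();sc=camera("scene")[:,:,::-1].copy()
o=np.zeros((480,780,3),np.uint8);o[:480,:400]=crop(im,220,110,420,350,2);o[:200,405:780]=crop(sc,180,120,255,160,5);o[205:405,405:780]=crop(sc,290,220,365,260,5)
o[:200,405:780]=crop(sc,165,125,315,205,2.5);cv2.imwrite("pics/m7.png",o)
```

```text
t 26.32 tip [-413.5  226.1  147.3] F scope [ 0.4  0.3 -0.3] op 0.0854
```

View pics/m7.png

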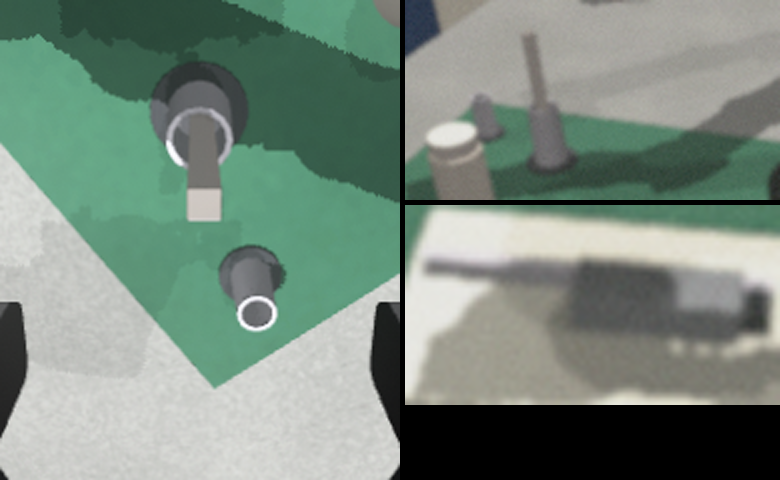

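The stick stands upright in the larger cup, top face at (204,204). The block is still butted against the reference block, and the gripper is clear of everything.

```bash
python3 -c "
from workcell import *
print(hand_in())"
```

```text
the job is handed in; nothing more can be done
None
```

The loose steel block is home and the stick is back in its cup. I handed the job in at about 26 s of the 54 s allowed.

I gripped the stick and leaned it 40°. I pushed the block's side to the fence, then its end to the reference block, and pressed each once more. Force at contact was about 5–6 N each time, far below the limits. The gripper never touched the block or the microscope, and the flask, carton and tray were left alone.

**Block:** In the wrist view its visible corners matched the predicted home position to about 0.5 px, with no gap seen at the reference block or the fence. The scene camera agreed after the stick was back, though that view is blurry.

**Stick:** It stands upright in the larger cup, with the gripper open and clear above it.

**One disagreement:** The stick tip swung about 1.5° in the grip during pushing. I checked it over the cup before inserting, and it was still within about 1.5 mm of where it should be.

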